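# Finish packing a deli order crate

### The arm

A 6-joint arm with a two-finger parallel gripper is mounted at the origin on the work surface. World frame = base frame: x ahead of the robot, y to its left, z up, the work surface at z = 0. Lengths are in m, angles in rad, forces in N, time in s.
With the tool pointing down it reaches from about 0.275 to 0.725 m from the base axis. Payload 15.9 kg.
Tool frame: the origin (TCP) lies at the very end of the fingers, on their centre line; the grasp point (between the pads) lies 19 mm behind it; z points along the fingers, y is the line along which they close (so a half turn about z gives the same grasp; the last joint's range is limited). The gripper opens to 85 mm and grips with 20 to 120 N. Pads are 22 mm wide; open, the fingers measure 114 mm over their backs; the gripper's body (76 mm by 85 mm) begins 54 mm behind the grasp point. The pads swing forward as they close: fully open they stand 13 mm farther back than shut.
Start: joints at [-1.331, 0.213, -0.034, 1.323, 0, 1.571], TCP at [0.119, -0.486, 0.231] pointing down, gripper open.
Joint ranges: [-2.98, 2.98], [-0.74, 1.72], [-1.14, 1.35], [-2.1, 2.04], [-1.57, 1.44], [-3.14, 3.14]. Speed limits (rad/s): [1.89, 1.89, 2.39, 2.57, 3.14, 3.14].

### API

Orientations are given as a unit quaternion [x, y, z, w].
In Python, from plant import bot gives the robot as it stands.
- The arm moves only by the tool jog_arm, never from a script. Its argument "commands" is a list of rows, each a list of 3 entries, a list of its own where there are three numbers: the closure, from 0 (fully open) to 1 (shut), then the shift along the world's x, y, z scaled (see below), then the turn, a rotation vector about the world's x, y, z scaled (see below). A call has 1 to 20 rows; each row shifts and turns the commanded pose from where the row before left it; what a row does not reach is not made up. The controller multiplies each number of a shift by 0.8 m and each number of a turn by 30 degrees. A row lasts 1/8 s, in which the tool goes at most 62.5 mm and 10.7 degrees, less where a joint would pass 70% of its speed; a pose out of reach is approached as far as the arm can. A call with a number of a shift or a turn outside -1 to 1 is refused whole. A call with a gripper value outside its range is refused whole. The fingers move at their own pace and stop on an object; "force" is the grip in N (left out, the last holds). Time passes only in rows, so rows that do not move let the fingers close. It gives the time, the measured TCP pose, the force, the opening and the grip force at its end, in the units of the state.
- bot.get_state(): the state, without advancing time (a new reading comes with each control period).
- bot.snapshot(name): name is "scene" or "side" or "wrist"; returns a dict with "img" (400x640x3 uint8, red, green, blue), "range_z" (400x640 float32, m along the optical axis (not along the pixel's ray), 0 where there is no reading), "fx", "fy", "cx", "cy" (pixels), "distortion" ([k1, k2, p1, p2, k3] as OpenCV has them; the pictures are not rectified), "world_from_camera" (4x4, takes a point from camera to world coordinates). Camera axes: x right, y up, looking along -z (the intrinsics and any distortion apply to the point x, -y, -z); pixel columns grow to the right and rows downward; lengths in m; the calibration is good to about 2 mm. A picture is of the moment at which its call begins.
- bot.sign_off(): hands the job in; it is judged then, once.
The state is a dict: "time_s": time; "joint_pos": joint angles; "qvel": joint speeds; "joint_efforts": joint torques, N m; "ee_pos": TCP position; "tool_rot": TCP orientation; "force": force on the tool from outside, world axes, zero at the start; "moment": the same for the moment, N m; "gripper_width": finger opening in m; "gripper_force": force on a finger pad.
Only numpy, scipy, OpenCV 4.12 (cv2) and the standard library are available. Lean on these libraries where they do the work, as an engineer would, in place of code of your own. Each camera call takes 0.05 s, during which the arm holds its last target. There are 200 camera calls.

### The job

Finish packing the deli order: stand the jar of yellow mustard and the red-waxed cheese brick in the small wooden crate, side by side in the free space next to the piece of salami that is already in it. Set them down gently, upright, flat on the crate's floor and with the brick square to the crate's sides, and leave the salami standing at its end of the crate.

Things in the scene. Friction and masses are not known exactly. Their poses are not given: they have to be found in the camera images.
- crate: Low pale wood crate, open, fixed. Outside 102 (its x) x 224 (its y) x 30 mm high; walls and floor 6 mm thick; inside x -45 to 45, y -106 to 106 mm. Origin: centre of its underside; z up. The salami fills the -y end up to y = -49 mm; the 155 mm beyond is free and takes brick (long side along y) and jar in a row. Hold them across the crate (along x), high up, so the fingers stay above the walls.
- mustard_center (a point): Jar of yellow mustard, black lid, white label; diameter 62 mm, 80 mm high, 0.3 to 0.5 kg, standing loose on the counter. Point: its centre, half-way up (40 mm); z along its axis. Not wanted: jars of the same size with dark red jam (white lid) and green pickles (green lid). Loose goods near it are at most 80 mm high, with gaps of at least 40 mm.
- cheese_center (a point): Brick of cheese in red wax with a white paper band, standing on end, loose on the counter: 66 mm along its x, 46 mm along its y, 80 mm high, 0.3 to 0.5 kg. Point: its centre, half-way up (40 mm); z up. Not wanted: a pale yellow brick of the same size with a green band.
- salami_center (a point): Cut piece of dark red salami, 54 mm in diameter, 64 mm high, standing loose in the -y end of the crate. The point is its centre, half-way up (32 mm above its underside); z along its axis.
There are look-alikes about, which are no part of the job. Several things look just like the crate: the one meant starts farthest to the robot's right. There is more than one size of the part that bears cheese_center; the job needs the larger.

How it is judged:
At the end, for the whole second after the job is handed in: Mustard jar and red brick released and at rest in the crate, between the salami and the +y end, on its floor (within 6 mm), upright within 10 degrees; brick square to the sides within 15 degrees, either way round; salami upright within 10 degrees and within 30 mm of its start (z of mustard_center in the frame of crate between 0.04 and 0.052 m and x of mustard_center in the frame of crate between -0.03 and 0.03 m and y of mustard_center in the frame of crate between -0.05 and 0.1 m and angle between each of mustard_center, cheese_center, salami_center's own z axis and vertical below 0.17 rad and z of cheese_center in the frame of crate between 0.04 and 0.052 m and x of cheese_center in the frame of crate between -0.03 and 0.03 m and y of cheese_center in the frame of crate between -0.05 and 0.1 m and (angle between the x axis of cheese_center and the y axis of crate, either way round below 0.26 rad or angle between the x axis of cheese_center and the x axis of crate, either way round below 0.26 rad) and distance of salami_center from where it was at the start of the episode below 0.03 m and linear speed of each of mustard, cheese below 0.03 m/s); the robot touches nothing.
It fails at once if the mustard jar is dropped or slammed into the crate (faster than 0.6 m/s within 40 mm of its floor, as in a fall of about 20 mm) (linear speed of mustard above 0.6 m/s and horizontal distance between mustard_center and crate below 0.11 m and z of mustard_center in the frame of crate below 0.086 m).
It fails at once if the cheese brick is dropped or slammed into the crate (faster than 0.6 m/s within 40 mm of its floor) (linear speed of cheese above 0.6 m/s and horizontal distance between cheese_center and crate below 0.11 m and z of cheese_center in the frame of crate below 0.086 m).
It also fails if it takes over 51 s, if anything falls off the work surface, if the arm or the gripper's body presses on something with over 40 N, if the wrist force passes 120 N, or if a joint passes its speed limit or range.

## Working session

There is one attempt and no reset: what is moved stays moved. The work goes in short steps, Python scripts to look and compute and a tool call to move; the robot and the scene stay as the last step left them, time stands still between calls to the robot, and variables do not carry over. Pictures are saved under pics/ and viewed, at most 10 in all, crops included, and the job is handed in when it is done.

Besides the shell and the picture viewer there is one more tool, called after "Call:" by a JSON object that holds its "name" and its "arguments", one argument or row to a line. jog_arm: Moves the arm, as the interface text tells. Its arguments: {"type":"object","properties":{"commands":{"type":"array"},"force":{"type":"number"}},"required":["commands"]}

```bash
mkdir -p pics; ls
cat > h.py <<'E'
import numpy as np,cv2,pickle
from plant import bot
def snap(n,tag):
    s=bot.snapshot(n); pickle.dump(s,open(f'pics/{tag}.pkl','wb')); cv2.imwrite(f'pics/{tag}.png',s['img'][:,:,::-1]); return s
def load(tag): return pickle.load(open(f'pics/{tag}.pkl','rb'))
def rays(s,uv):
    K=np.array([[s['fx'],0,s['cx']],[0,s['fy'],s['cy']],[0,0,1.]])
    p=cv2.undistortPoints(np.array(uv,float).reshape(-1,1,2),K,np.array(s['distortion'],float)).reshape(-1,2)
    d=np.c_[p[:,0],-p[:,1],-np.ones(len(p))]; T=np.array(s['world_from_camera'])
    return T[:3,3],d@T[:3,:3].T
def plane(s,uv,z):
    o,d=rays(s,uv); return o+d*((z-o[2])/d[:,2])[:,None]
def pts(s,uv):
    uv=np.array(uv).reshape(-1,2).astype(int); o,d=rays(s,uv); r=s['range_z'][uv[:,1],uv[:,0]]
    return o+d*r[:,None]
E
python3 - <<'E'
from h import *
for n in('scene','side','wrist'):
    s=snap(n,n+'0'); print(n,np.round(s['world_from_camera'],3).tolist(),s['fx'],(s['range_z']>0).mean())
a=cv2.imread('pics/scene0.png');b=cv2.imread('pics/side0.png')
print(bot.get_state())
E
```

```text
pics
scene [[0.896, -0.369, 0.247, 0.701], [0.444, 0.755, -0.483, -0.455], [-0.008, 0.542, 0.84, 0.953], [0.0, 0.0, 0.0, 1.0]] 513.9830626926612 0.995984375
side [[-0.751, 0.456, -0.477, -0.166], [-0.66, -0.503, 0.558, 0.77], [0.015, 0.734, 0.679, 0.888], [0.0, 0.0, 0.0, 1.0]] 488.45847485414123 0.99597265625
wrist [[0.239, 0.926, 0.292, 0.193], [-0.971, 0.228, 0.07, -0.467], [-0.002, -0.3, 0.954, 0.373], [0.0, 0.0, 0.0, 1.0]] 338.30229837236027 0.9961484375
{'time_s': 0.15, 'joint_pos': array([-1.33097805e+00,  2.13253789e-01, -3.48902867e-02,  1.32347064e+00,
        2.07275714e-05,  1.57080542e+00]), 'qvel': array([-1.31025751e-03, -2.52480441e-03,  5.55378533e-04,  6.06595727e-05,
        6.16697738e-04, -8.95601710e-05]), 'joint_efforts': array([-2.62515488e-03, -6.86404467e+01,  4.87249124e+01,  1.30381656e-02,
        3.90312005e-05, -1.63974869e-05]), 'ee_pos': array([ 0.11871132, -0.48545147,  0.23093429]), 'tool_rot': array([ 9.92819970e-01,  1.19617470e-01, -3.86608767e-05, -4.07493583e-04]), 'force': array([-0.12707689, -0.45397743, -0.03832455]), 'moment': array([ 0.01066765, -0.01632711, -0.00785803]), 'gripper_force': 0.0, 'gripper_width': 0.08545110567444461}
```

View pics/scene0.png

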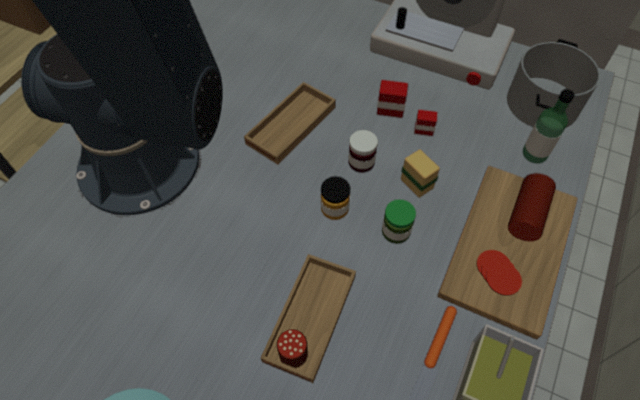

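View pics/side0.png

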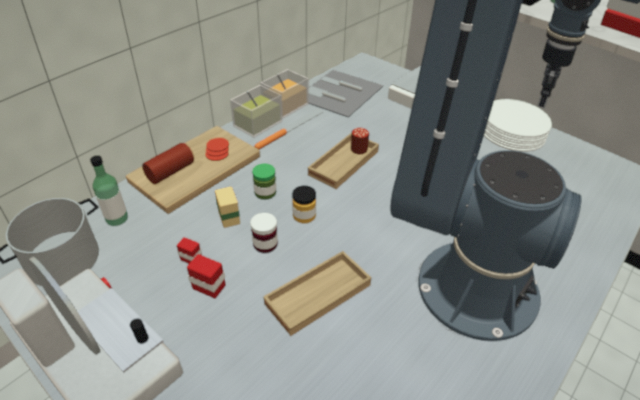

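The scene view shows the mustard (black lid) at (335,190), the larger red brick at (393,95), and the salami crate at (310,317), with the salami at (292,347). The side view shows the same items: mustard at (304,195), brick at (207,273) and crate at (345,155).

Run:
```python
from h import *
def reg(tag,x0,y0,x1,y1,zlo,zhi,nm,rect=True):
    s=load(tag); u,v=np.meshgrid(np.arange(x0,x1),np.arange(y0,y1)); P=pts(s,np.c_[u.ravel(),v.ravel()])
    m=(P[:,2]>zlo)&(P[:,2]<zhi); Q=P[m]
    if len(Q)<5: print(nm,tag,'none',np.percentile(P[:,2],[1,50,99]));return
    r=cv2.minAreaRect(Q[:,:2].astype(np.float32)*1000)
    c=cv2.minEnclosingCircle(Q[:,:2].astype(np.float32)*1000)
    print(nm,tag,len(Q),np.round(Q.mean(0),4),'zpct',np.round(np.percentile(P[:,2],[1,99]),3),'rect',np.round(r[0],1),np.round(r[1],1),round(r[2],1),'circ',np.round(c[0],1),round(c[1],1))
reg('scene0',315,172,356,222,.074,.088,'must'); reg('side0',286,182,322,225,.074,.088,'must')
reg('scene0',374,76,412,120,.074,.088,'chee'); reg('side0',185,252,230,300,.074,.088,'chee')
reg('scene0',412,106,440,138,.04,.088,'small')
reg('scene0',258,250,360,385,.024,.034,'crate'); reg('side0',302,128,384,188,.024,.034,'crate')
reg('scene0',270,325,312,370,.064,.08,'salami');reg('side0',345,125,375,160,.064,.08,'salami')
reg('scene0',346,128,380,172,.074,.09,'jam');reg('scene0',400,150,440,196,.074,.09,'yel');reg('scene0',380,198,418,242,.074,.09,'pick')
```

```text
must scene0 620 [0.463  0.0879 0.0797] zpct [-0.004  0.083] rect [463.   89.1] [59.9 63.2] 24.8 circ [461.4  88.7] 32.3
must side0 342 [0.4604 0.0941 0.0794] zpct [-0.004  0.083] rect [462.  91.] [60.7 62.7] 22.6 circ [462.8  92.7] 33.0
chee scene0 413 [0.465  0.4059 0.0788] zpct [-0.004  0.082] rect [464.5 408.7] [65.6 49.6] 15.1 circ [464.7 407.5] 38.0
chee side0 500 [0.4597 0.4126 0.0798] zpct [-0.003  0.083] rect [462.3 412. ] [67.7 46.2] 15.7 circ [463.  411.5] 38.2
small scene0 273 [0.5623 0.3792 0.053 ] zpct [-0.004  0.058] rect [561.3 383.3] [46.7 35.2] 15.1 circ [562. 382.] 26.9
crate scene0 1308 [ 0.528  -0.1676  0.0291] zpct [-0.004  0.072] rect [ 526.5 -156.1] [103.3 228.2] 4.6 circ [ 525.8 -155.5] 122.8
crate side0 483 [ 0.5213 -0.14    0.0287] zpct [-0.004  0.073] rect [ 527.3 -151.3] [107.4 234.2] 4.7 circ [ 522. -151.] 122.5
salami scene0 741 [ 0.5317 -0.2344  0.0698] zpct [-0.001  0.073] rect [ 531.1 -233.4] [50.6 53.3] 27.0 circ [ 531.  -233.7] 27.0
salami side0 170 [ 0.5293 -0.2276  0.07  ] zpct [-0.003  0.073] rect [ 531.9 -230.2] [52.7 55.2] 26.6 circ [ 530.3 -229.5] 29.3
jam scene0 518 [0.4646 0.228  0.0799] zpct [-0.003  0.083] rect [464.2 229.6] [59.1 62.9] 24.4 circ [463.4 228.2] 33.2
yel scene0 566 [0.6011 0.226  0.0795] zpct [-0.003  0.083] rect [600.1 228.4] [48.2 66.9] 61.8 circ [600.3 226.7] 37.8
pick scene0 672 [0.6036 0.0926 0.0799] zpct [-0.003  0.083] rect [603.   94.2] [60.1 61.9] 17.9 circ [603.8  94.6] 32.1
```

Call:
{"name": "jog_arm", "arguments": {
  "commands": [
    [0, [0.0306, 0.0514, 0], [0, 0, 0.193]],
    [0, [0.0306, 0.0514, 0], [0, 0, 0.193]],
    [0, [0.0306, 0.0514, 0], [0, 0, 0.193]],
    [0, [0.0306, 0.0514, 0], [0, 0, 0.193]],
    [0, [0.0306, 0.0514, 0], [0, 0, 0.193]],
    [0, [0.0306, 0.0514, 0], [0, 0, 0.193]],
    [0, [0.0306, 0.0514, 0], [0, 0, 0.193]],
    [0, [0.0306, 0.0514, 0], [0, 0, 0.193]],
    [0, [0.0306, 0.0514, 0], [0, 0, 0.193]],
    [0, [0.0306, 0.0514, 0], [0, 0, 0.193]],
    [0, [0.0306, 0.0514, 0], [0, 0, 0.193]],
    [0, [0.0306, 0.0514, 0], [0, 0, 0.193]],
    [0, [0.0306, 0.0514, 0], [0, 0, 0.193]],
    [0, [0.0306, 0.0514, 0], [0, 0, 0.193]],
    [0, [0, 0, 0], [0, 0, 0]]
  ],
  "force": 50
}}

```text
time_s: 2.02
ee_pos: [0.4622, 0.0922, 0.2306]
tool_rot: [0.675, 0.738, -0.0, -0.0]
force: [-0.6, -0.3, -1.1]
gripper_width: 0.0853
gripper_force: 0.0
```

```bash
cat >> h.py <<'E'
def pose():
    from scipy.spatial.transform import Rotation as R
    s=bot.get_state(); M=R.from_quat(s['tool_rot']).as_matrix()
    print('t',round(s['time_s'],2),'tcp',np.round(s['ee_pos'],4),'yaw_y',round(np.degrees(np.arctan2(M[1,1],M[0,1])),2),'z',np.round(M[:,2],4),'q',np.round(s['joint_pos'],2),'w',round(s['gripper_width'],4),'F',np.round(s['force'],1),round(s['gripper_force'],1))
    return s,M
E
python3 - <<'E'
from h import *
pose(); snap('wrist','w1')
E
```

```text
t 2.02 tcp [0.4622 0.0922 0.2306] yaw_y 5.05 z [-1.e-03  1.e-04 -1.e+00] q [ 0.2   0.15 -0.11  1.31  0.    1.68] w 0.0853 F [-0.6 -0.3 -1.1] 0.0
```

View pics/w1.png

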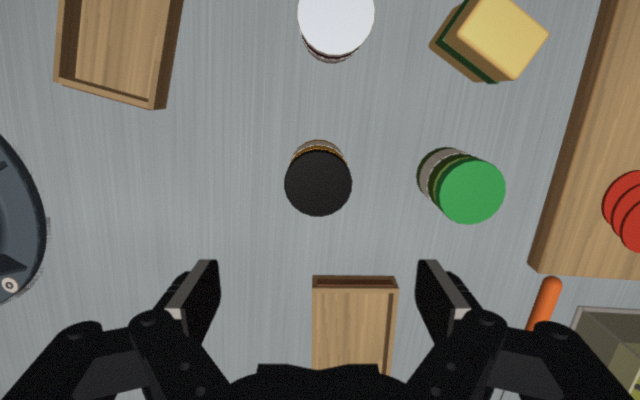

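The wrist view shows the black lid centred at about (318,182), with the crate's +y end at (313–398, 276). I'll measure both at their known heights.

Run:
```python
from h import *
s=load('w1')
m=(s['img'].max(2)<60).astype(np.uint8)[140:225,270:370]
c=max(cv2.findContours(m,cv2.RETR_EXTERNAL,cv2.CHAIN_APPROX_NONE)[0],key=cv2.contourArea).reshape(-1,2)+[270,140]
P=plane(s,c,.08); print(cv2.minEnclosingCircle(P[:,:2].astype(np.float32)*1000))
print(plane(s,[[313,276],[398,277]],.03))
u,v=np.meshgrid(np.arange(300,410),np.arange(265,300)); P=pts(s,np.c_[u.ravel(),v.ravel()]);Q=P[(P[:,2]>.024)&(P[:,2]<.036)]
print(Q.min(0),Q.max(0),len(Q))
```

```text
((462.7265930175781, 91.97925567626953), 30.90256690979004)
[[ 0.4683057  -0.03126228  0.03      ]
 [ 0.56583984 -0.02402798  0.03      ]]
[ 0.46836866 -0.06261571  0.02400275] [ 0.56984217 -0.03785529  0.03163036] 762
```

Call:
{"name": "jog_arm", "arguments": {
  "commands": [
    [0, [0, 0, -0.06], [0, 0, 0]],
    [0, [0, 0, -0.06], [0, 0, 0]],
    [0, [0, 0, -0.06], [0, 0, 0]],
    [0, [0, 0, -0.04], [0, 0, 0]],
    [0, [0, 0, -0.02], [0, 0, 0]],
    [0, [0, 0, 0], [0, 0, 0]],
    [1, [0, 0, 0], [0, 0, 0]],
    [1, [0, 0, 0], [0, 0, 0]],
    [1, [0, 0, 0], [0, 0, 0]],
    [1, [0, 0, 0], [0, 0, 0]],
    [1, [0, 0, 0], [0, 0, 0]],
    [1, [0, 0, 0], [0, 0, 0]],
    [1, [0, 0, 0], [0, 0, 0]]
  ],
  "force": 50
}}

```text
time_s: 3.7
ee_pos: [0.4621, 0.0899, 0.0406]
tool_rot: [0.677, 0.736, 0.001, 0.001]
force: [-0.8, -1.0, 9.7]
gripper_width: 0.061
gripper_force: 51.9
```

Call:
{"name": "jog_arm", "arguments": {
  "commands": [
    [1, [0, 0, 0.025], [0, 0, 0]],
    [1, [0, 0, 0.04], [0, 0, 0]],
    [1, [0, 0, 0.05], [0, 0, 0]],
    [1, [0, 0, 0.05], [0, 0, 0]],
    [1, [0.0125, -0.037, 0.03], [0, 0, 0]],
    [1, [0.0125, -0.037, 0], [0, 0, 0]],
    [1, [0.0125, -0.037, 0], [0, 0, 0]],
    [1, [0.0125, -0.037, 0], [0, 0, 0]],
    [1, [0.0125, -0.037, 0], [0, 0, 0]],
    [1, [0.0125, -0.036, 0], [0, 0, 0]],
    [1, [0, 0, 0], [0, 0, 0]],
    [1, [0, 0, 0], [0, 0, 0]]
  ]
}}

```text
time_s: 5.2
ee_pos: [0.5212, -0.0866, 0.1955]
tool_rot: [0.677, 0.736, 0.0, -0.0]
force: [-0.1, 0.3, -4.2]
gripper_width: 0.0613
gripper_force: 56.5
```

Run:
```python
from h import *
pose(); s=snap('wrist','w2'); snap('scene','s2')
a=cv2.imread('pics/w2.png');b=cv2.imread('pics/s2.png')
cv2.imwrite('pics/c2.png',np.hstack([cv2.resize(a,(400,250)),cv2.resize(b,(400,250))]))
```

```text
t 5.2 tcp [ 0.5212 -0.0866  0.1955] yaw_y 4.78 z [-1.e-04  2.e-04 -1.e+00] q [-0.16  0.28 -0.04  1.25  0.    1.32] w 0.0613 F [-0.1  0.3 -4.2] 56.5
```

View pics/c2.png

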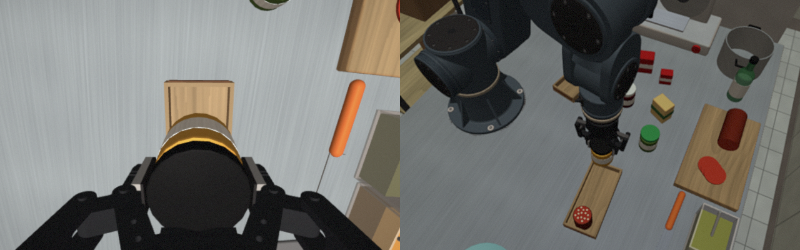

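The left half is the wrist view with the jar held. The crate's +y end shows at wrist pixels of about (265–372, 130). I'll measure that end wall by depth and colour.

Run:
```python
from h import *
s=load('w2')
u,v=np.meshgrid(np.arange(250,390),np.arange(115,185)); uv=np.c_[u.ravel(),v.ravel()]; P=pts(s,uv)
c=np.array([527,-154.])/1000;a=np.radians(4.65);ex=np.array([np.cos(a),np.sin(a)]);ey=np.array([-ex[1],ex[0]])
m=(P[:,2]>.026)&(P[:,2]<.034);L=np.c_[(P[:,:2]-c)@ex,(P[:,:2]-c)@ey]*1000
Q=L[m];print('end y',np.percentile(Q[:,1],[99,99.8]))
for y in(100,95,90,80):
  r=Q[(Q[:,1]>y-3)&(Q[:,1]<y+3)];print(y,r[:,0].min(),r[:,0].max(),len(r))
for x in(-40,-20,0,20,40):
  r=Q[abs(Q[:,0]-x)<4];print('x',x,np.percentile(r[:,1],[2,98]))
# colour edge
im=s['img'].astype(int);w=((im[...,0]-im[...,2])>20).astype(np.uint8)[115:185,250:390]
for x in(280,300,320,340,360):
  v0=115+np.argmax(w[:,x-250]);p=plane(s,[[x,v0]],.03)[0,:2]-c;print(x,v0,np.round([p@ex*1000,p@ey*1000],1))
for v0 in(140,150,160):
  k=np.where(w[v0-115])[0];p=plane(s,[[250+k[0],v0],[250+k[-1],v0]],.03)[:,:2]-c;print(v0,np.round(p@ex*1000,1),np.round(p@ey*1000,1))
```

```text
end y [111.27690559 111.49707681]
100 -50.55460209203951 51.70084006958194 93
95 -50.08078824863023 51.70084006958194 92
90 -50.34098233390881 51.231443346196926 92
80 -50.47001858948681 51.61227451368999 88
x -40 [105.37975393 111.41140128]
x -20 [105.47474397 110.94945924]
x 0 [105.54571636 111.1068315 ]
x 20 [105.56608895 111.11793998]
x 40 [105.63585862 111.24198199]
280 128 [-33.7 114.5]
300 128 [-15.8 114.5]
320 129 [  2.1 113.7]
340 128 [ 20.1 114.6]
360 129 [ 38.  113.8]
140 [-50.4  51.1] [103.7 104.1]
150 [-49.9  51.6] [94.6 95. ]
160 [-50.3  51.2] [85.4 85.7]
```

Call:
{"name": "jog_arm", "arguments": {
  "commands": [
    [1, [0, 0, -0.05], [0, 0, 0]],
    [1, [0, 0, -0.05], [0, 0, 0]],
    [1, [0, 0, -0.03], [0, 0, 0]],
    [1, [0, 0, -0.025], [0, 0, 0]],
    [1, [0, 0, -0.013], [0, 0, 0]],
    [1, [0, 0, -0.01], [0, 0, 0]],
    [1, [0, 0, -0.004], [0, 0, 0]],
    [1, [0, 0, 0], [0, 0, 0]],
    [1, [0, 0, 0], [0, 0, 0]]
  ]
}}

```text
time_s: 6.42
ee_pos: [0.5218, -0.0869, 0.0502]
tool_rot: [0.677, 0.736, 0.0, 0.0]
force: [-0.0, 0.1, -3.9]
gripper_width: 0.061
gripper_force: 56.4
```

Call:
{"name": "jog_arm", "arguments": {
  "commands": [
    [1, [0, 0, -0.002], [0, 0, 0]],
    [1, [0, 0, -0.002], [0, 0, 0]],
    [1, [0, 0, 0], [0, 0, 0]],
    [1, [0, 0, 0], [0, 0, 0]]
  ]
}}

```text
time_s: 6.92
ee_pos: [0.5216, -0.0869, 0.0466]
tool_rot: [0.677, 0.736, 0.0, 0.0]
force: [-0.2, -0.1, 0.6]
gripper_width: 0.0608
gripper_force: 56.6
```

Call:
{"name": "jog_arm", "arguments": {
  "commands": [
    [0.7, [0, 0, 0], [0, 0, 0]],
    [0, [0, 0, 0], [0, 0, 0]],
    [0, [0, 0, 0], [0, 0, 0]],
    [0, [0, 0, 0], [0, 0, 0]],
    [0, [0, 0, 0.02], [0, 0, 0]],
    [0, [0, 0, 0.05], [0, 0, 0]],
    [0, [0, 0, 0.07], [0, 0, 0]],
    [0, [0, 0, 0.07], [0, 0, 0]],
    [0, [-0.006, 0.05, 0], [0, 0, 0.28]],
    [0, [-0.006, 0.052, 0], [0, 0, 0.28]],
    [0, [-0.006, 0.052, 0], [0, 0, 0.28]],
    [0, [-0.006, 0.052, 0], [0, 0, 0.28]],
    [0, [-0.006, 0.052, 0], [0, 0, 0.28]],
    [0, [-0.006, 0.052, 0], [0, 0, 0.28]],
    [0, [-0.006, 0.052, 0], [0, 0, 0.28]],
    [0, [-0.006, 0.052, 0], [0, 0, 0.28]],
    [0, [-0.006, 0.052, 0], [0, 0, 0.28]],
    [0, [-0.006, 0.052, 0], [0, 0, 0.28]],
    [0, [-0.006, 0.052, 0], [0, 0, 0.28]],
    [0, [-0.006, 0.05, 0], [0, 0, 0.28]]
  ]
}}

```text
time_s: 9.43
ee_pos: [0.4635, 0.4106, 0.2144]
tool_rot: [-0.138, 0.99, -0.0, 0.0]
force: [-0.1, -0.6, 1.3]
gripper_width: 0.0855
gripper_force: 0.0
```

Run:
```python
from h import *
pose(); s=snap('wrist','w3'); snap('scene','s3')
u,v=np.meshgrid(np.arange(640),np.arange(400)); P=pts(s,np.c_[u.ravel(),v.ravel()])
im=s['img'].reshape(-1,3).astype(int)
for nm,s,k in(('wrist',s,0),('scene',load('s3'),0)):
  P=pts(s,np.c_[u.ravel(),v.ravel()])
  m=(abs(P[:,2]-.08)<.005)&(np.linalg.norm(P[:,:2]-[.463,.411],axis=1)<.05)
  print(nm,m.sum(), cv2.minAreaRect(P[m][:,:2].astype(np.float32)*1000) if m.sum()>5 else '')
# jar & salami in crate
s=load('s3');P=pts(s,np.c_[u.ravel(),v.ravel()])
for c,z in(((.522,-.087),.086),((.532,-.232),.07)):
  m=(abs(P[:,2]-z)<.005)&(np.linalg.norm(P[:,:2]-c,axis=1)<.045)
  print(m.sum(),P[m].mean(0), cv2.minEnclosingCircle(P[m][:,:2].astype(np.float32)*1000))
cv2.imwrite('pics/c3.png',np.hstack([cv2.resize(cv2.imread('pics/w3.png'),(400,250)),cv2.imread('pics/s3.png')[150:400,200:600]]))
```

```text
t 9.43 tcp [0.4635 0.4106 0.2144] yaw_y 105.88 z [ 0. -0. -1.] q [ 0.72  0.47  0.29  1.39 -0.    0.45] w 0.0855 F [-0.1 -0.6  1.3] 0.0
wrist 3952 ((463.6435241699219, 410.46148681640625), (65.97268676757812, 46.015769958496094), 16.213138580322266)
scene 399 ((464.41961669921875, 407.95159912109375), (65.60950469970703, 51.3150749206543), 15.944427490234375)
810 [ 0.52196881 -0.08795857  0.08576352] ((521.349365234375, -86.90983581542969), 31.299047470092773)
733 [ 0.531686   -0.23430565  0.06981549] ((530.9946899414062, -233.98341369628906), 27.307659149169922)
```

View pics/c3.png

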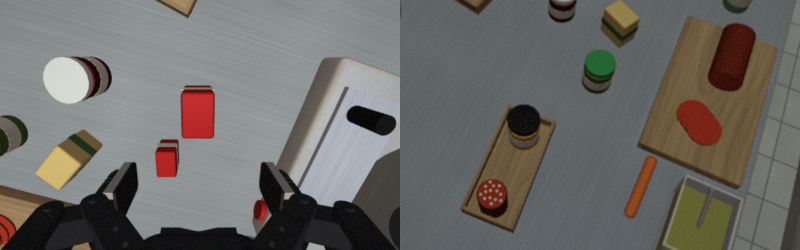

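The brick is centred under the tool. The wrist view shows it at (198,112), reduced scale, and the jar stands upright in the crate. Next is the grasp.

Call:
{"name": "jog_arm", "arguments": {
  "commands": [
    [0, [0, 0, -0.06], [0, 0, 0]],
    [0, [0, 0, -0.06], [0, 0, 0]],
    [0, [0, 0, -0.05], [0, 0, 0]],
    [0, [0, 0, -0.03], [0, 0, 0]],
    [0, [0, 0, -0.018], [0, 0, 0]],
    [0, [0, 0, 0], [0, 0, 0]],
    [1, [0, 0, 0], [0, 0, 0]],
    [1, [0, 0, 0], [0, 0, 0]],
    [1, [0, 0, 0], [0, 0, 0]],
    [1, [0, 0, 0], [0, 0, 0]],
    [1, [0, 0, 0], [0, 0, 0]],
    [1, [0, 0, 0], [0, 0, 0]],
    [1, [0, 0, 0], [0, 0, 0]],
    [1, [0, 0, 0], [0, 0, 0]]
  ],
  "force": 50
}}

```text
time_s: 11.28
ee_pos: [0.4644, 0.4097, 0.0412]
tool_rot: [-0.136, 0.991, 0.0, 0.001]
force: [0.0, -0.0, 5.8]
gripper_width: 0.046
gripper_force: 51.9
```

Call:
{"name": "jog_arm", "arguments": {
  "commands": [
    [1, [0, 0, 0.025], [0, 0, 0]],
    [1, [0, 0, 0.04], [0, 0, 0]],
    [1, [0, 0, 0.05], [0, 0, 0]],
    [1, [0, 0, 0.05], [0, 0, 0]],
    [1, [0.0057, -0.0511, 0.04], [0, 0, -0.2405]],
    [1, [0.0057, -0.0511, 0], [0, 0, -0.2405]],
    [1, [0.0057, -0.0511, 0], [0, 0, -0.2405]],
    [1, [0.0057, -0.0511, 0], [0, 0, -0.2405]],
    [1, [0.0057, -0.0511, 0], [0, 0, -0.2405]],
    [1, [0.0057, -0.0511, 0], [0, 0, -0.2405]],
    [1, [0.0057, -0.0511, 0], [0, 0, -0.2405]],
    [1, [0.0057, -0.0511, 0], [0, 0, -0.2405]],
    [1, [0.0057, -0.0511, 0], [0, 0, -0.2405]],
    [1, [0.0057, -0.0511, 0], [0, 0, -0.2405]],
    [1, [0.0057, -0.0511, 0], [0, 0, -0.2405]],
    [1, [0.0057, -0.0511, 0], [0, 0, -0.2405]],
    [1, [0.0057, -0.0511, 0], [0, 0, -0.2405]],
    [1, [0.0057, -0.0511, 0], [0, 0, -0.2405]],
    [1, [0, 0, 0], [0, 0, 0]],
    [1, [0, 0, 0], [0, 0, 0]]
  ]
}}

```text
time_s: 13.78
ee_pos: [0.5276, -0.1628, 0.2042]
tool_rot: [0.678, 0.735, 0.0, -0.0]
force: [-0.3, 0.6, -3.0]
gripper_width: 0.0453
gripper_force: 52.4
```

Run:
```python
from h import *
pose(); s=snap('wrist','w4'); snap('scene','s4')
cv2.imwrite('pics/c4.png',np.hstack([cv2.resize(cv2.imread('pics/w4.png'),(400,250)),cv2.imread('pics/s4.png')[150:400,150:550]]))
```

```text
t 13.78 tcp [ 0.5276 -0.1628  0.2042] yaw_y 4.63 z [-1.e-04  3.e-04 -1.e+00] q [-0.3   0.33  0.05  1.29  0.    1.19] w 0.0453 F [-0.3  0.6 -3. ] 52.4
```

View pics/c4.png

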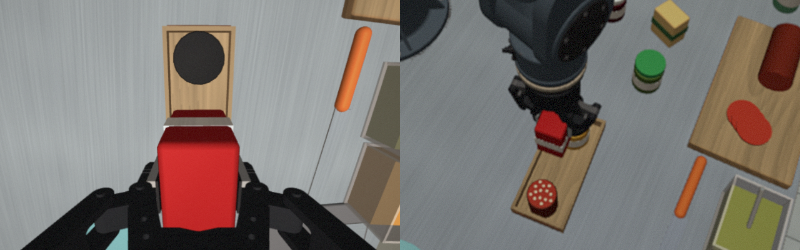

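The brick is held square over the gap, and the jar is standing at wrist pixel (318,92) at full scale. Before lowering, I'll check the clearances along crate y.

Run:
```python
from h import *
c=np.array([.5275,-.154]);a=np.radians(4.65);ex=np.array([np.cos(a),np.sin(a)]);ey=np.array([-ex[1],ex[0]])
u,v=np.meshgrid(np.arange(640),np.arange(400));uv=np.c_[u.ravel(),v.ravel()]
for t in('w4','s4'):
  s=load(t);P=pts(s,uv);im=s['img'].reshape(-1,3).astype(int);L=np.c_[(P[:,:2]-c)@ex,(P[:,:2]-c)@ey]*1000
  for nm,m in(('jar',(abs(P[:,2]-.086)<.004)&(np.linalg.norm(L-[0,67],axis=1)<45)),
   ('sal',(abs(P[:,2]-.07)<.004)&(np.linalg.norm(L-[0,-79],axis=1)<40)),
   ('brick',(im[:,0]>100)&(im[:,1]<60)&(P[:,2]>.155)&(P[:,2]<.26)&(abs(L[:,0])<40)&(abs(L[:,1]+8)<60))):
    if m.sum()>20:
      print(t,nm,m.sum(),'x',np.percentile(L[m,0],[1,99]),'y',np.percentile(L[m,1],[1,99]),'z',np.percentile(P[m,2],[1,99]))
      if nm=='brick':
        b=m&(P[:,2]>np.percentile(P[m,2],99)-.006); print(cv2.minAreaRect(L[b].astype(np.float32)))
```

```text
w4 jar 5568 x [-28.82477932  28.65676184] y [39.6634963  96.54980307] z [0.08378607 0.08722379]
w4 brick 16940 x [-22.27799431  21.13857717] y [-30.6959189   24.77094624] z [0.23969488 0.24379544]
((-0.5787086486816406, -4.095588684082031), (45.59257125854492, 59.1417350769043), 0.4508539140224457)
s4 jar 34 x [ 3.1414299  23.42243839] y [42.10308926 87.95899341] z [0.08246548 0.08840752]
s4 sal 724 x [-27.32665828  22.04377897] y [-105.06221176  -55.00891731] z [0.06640479 0.07361795]
s4 brick 595 x [-22.28054376  20.69382243] y [-39.86105122  -5.18907715] z [0.23925517 0.24551549]
((-0.9367542266845703, -21.595457077026367), (44.005699157714844, 38.01600646972656), 1.879956841468811)
```

Call:
{"name": "jog_arm", "arguments": {
  "commands": [
    [1, [0, 0, -0.05], [0, 0, 0]],
    [1, [0, 0, -0.05], [0, 0, 0]],
    [1, [0, 0, -0.035], [0, 0, 0]],
    [1, [0, 0, -0.03], [0, 0, 0]],
    [1, [0, 0, -0.016], [0, 0, 0]],
    [1, [0, 0, -0.009], [0, 0, 0]],
    [1, [0, 0, -0.003], [0, 0, 0]],
    [1, [0, 0, 0], [0, 0, 0]],
    [1, [0, 0, 0], [0, 0, 0]]
  ]
}}

```text
time_s: 15.0
ee_pos: [0.5281, -0.1632, 0.0503]
tool_rot: [0.678, 0.735, 0.0, 0.0]
force: [-0.2, 0.4, -2.7]
gripper_width: 0.0451
gripper_force: 52.5
```

Call:
{"name": "jog_arm", "arguments": {
  "commands": [
    [1, [0, 0, -0.002], [0, 0, 0]],
    [1, [0, 0, -0.002], [0, 0, 0]],
    [1, [0, 0, 0], [0, 0, 0]],
    [1, [0, 0, 0], [0, 0, 0]]
  ]
}}

```text
time_s: 15.5
ee_pos: [0.5279, -0.1631, 0.0472]
tool_rot: [0.678, 0.735, 0.0, 0.0]
force: [-3.6, 1.8, 10.3]
gripper_width: 0.0455
gripper_force: 53.7
```

Call:
{"name": "jog_arm", "arguments": {
  "commands": [
    [0.7, [0, 0, 0], [0, 0, 0]],
    [0, [0, 0, 0], [0, 0, 0]],
    [0, [0, 0, 0], [0, 0, 0]],
    [0, [0, 0, 0], [0, 0, 0]],
    [0, [0, 0, 0], [0, 0, 0]],
    [0, [0, 0, 0.02], [0, 0, 0]],
    [0, [0, 0, 0.05], [0, 0, 0]],
    [0, [0, 0, 0.07], [0, 0, 0]],
    [0, [0, 0, 0.07], [0, 0, 0]],
    [0, [-0.05, 0.04, 0], [0, 0, 0]],
    [0, [-0.06, 0.04, 0], [0, 0, 0]],
    [0, [-0.06, 0.04, 0], [0, 0, 0]],
    [0, [0, 0, 0], [0, 0, 0]],
    [0, [0, 0, 0], [0, 0, 0]]
  ]
}}

```text
time_s: 17.25
ee_pos: [0.3924, -0.0673, 0.2156]
tool_rot: [0.678, 0.735, 0.001, 0.001]
force: [0.4, -0.6, 0.1]
gripper_width: 0.0856
gripper_force: 0.0
```

Run:
```python
from h import *
pose(); snap('scene','s5')
c=np.array([.5275,-.154]);a=np.radians(4.65);ex=np.array([np.cos(a),np.sin(a)]);ey=np.array([-ex[1],ex[0]])
u,v=np.meshgrid(np.arange(640),np.arange(400));uv=np.c_[u.ravel(),v.ravel()]
s=load('s5');P=pts(s,uv);L=np.c_[(P[:,:2]-c)@ex,(P[:,:2]-c)@ey]*1000
for nm,y,z,r in(('jar',68,.086,36),('brick',-8,.086,42),('sal',-79,.07,36)):
  m=(abs(P[:,2]-z)<.006)&(np.linalg.norm(L-[0,y],axis=1)<r); q=L[m].astype(np.float32); A=np.linalg.lstsq(np.c_[q/1000,np.ones(len(q))],P[m,2],rcond=None)[0]
  print(nm,m.sum(),cv2.minAreaRect(q),'z',np.median(P[m,2]),'slope',A[:2])
cv2.imwrite('pics/c5.png',cv2.imread('pics/s5.png')[150:400,150:550])
```

```text
t 17.25 tcp [ 0.3924 -0.0673  0.2156] yaw_y 4.61 z [ 2.1e-03 -4.0e-04 -1.0e+00] q [-0.17  0.01 -0.31  1.25 -0.    1.32] w 0.0856 F [ 0.4 -0.6  0.1] 0.0
jar 817 ((-0.4921989440917969, 67.10189819335938), (61.58456039428711, 60.484554290771484), 79.57771301269531) z 0.08578954170432151 slope [-0.00454446  0.01091759]
brick 908 ((-0.5857429504394531, -8.553028106689453), (46.46330642700195, 66.96060180664062), 0.01605776511132717) z 0.08551900780610466 slope [-0.00807675  0.00845806]
sal 741 ((-2.830845832824707, -79.35369873046875), (50.829830169677734, 53.61495590209961), 24.128520965576172) z 0.06991743299218955 slope [-0.01751718  0.01256381]
```

View pics/c5.png

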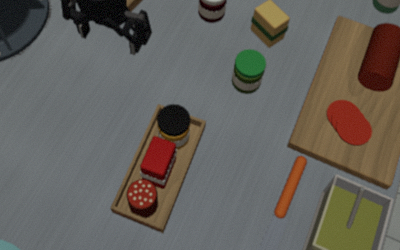

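The jar at (174,120), brick at (157,160) and salami at (142,196) in the crop all stand upright in a row. Their tops are at the right heights, and the arm is clear of them.

```bash
python3 -c "
from plant import bot
print(bot.sign_off())"
```

```text
the job is handed in; nothing more can be done
None
```

The mustard jar and the red brick stand upright on the crate floor, with the brick square to the sides; the salami is still standing at its end, and I handed the job in with the clock at about 17 s (no verdict was returned).

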